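# Sort left- and right-hand hanging shoes into their nest trays

### The job

Sort the three loose hanging shoes for the leaded panels: the left-hand one joins the left-hand shoe already in its nest tray, and its two mirror-image right-hand partners go into the other tray. Set each one over an end of the tray's middle strip, closed end outwards, so that it stands fully down on the tray floor; the shoe already stored must still be seated at the end.

Things in the scene. Friction and masses are not known exactly. Their poses are not given: they have to be found in the camera images.
- left_shoe: aluminium channel shoe, 72 long, 20 wide, 30 mm high, 0.09 kg: 3 mm side walls, 4 mm flat top, open below (channel 14 wide, 26 deep), one end closed by a 4 mm wall. A screw ear 24 x 16 x 4 mm with a hole juts sideways level with the top, 8 to 32 mm from the centre towards the closed end. Origin: centre of the underside, x to the closed end.
- left_shoe_mid (a point): Site at the shoe's centre, half-way up (15 mm): x along the shoe to its closed end, z up. Left-hand: with the ear pointing away from the viewer the closed end is at the left (ear on its -y side). Grip from above across the 20 mm width, 14 mm from the centre towards the open end (x = -14 mm), clear of the ear. Lies loose, right way up.
- right_shoe_1: mirror image of left_shoe, same sizes. Right-hand: with the ear pointing away from the viewer the closed end is at the right (ear on its +y side).
- right_shoe_1_mid (a point): Site at the shoe's centre, half-way up (15 mm): x along the shoe to its closed end, z up. Grip from above across the 20 mm width, 14 mm from the centre towards the open end (x = -14 mm), clear of the ear. Lies loose, right way up.
- right_shoe_2: a second right-hand shoe, same as right_shoe_1.
- right_shoe_2_mid (a point): Site at the shoe's centre, half-way up (15 mm): x along the shoe to its closed end, z up. Grip from above across the 20 mm width, 14 mm from the centre towards the open end (x = -14 mm), clear of the ear. Lies loose, right way up.
- left_shoe_stored: a second left-hand shoe, same as left_shoe, already seated at slot1 of left_tray.
- left_shoe_stored_mid (a point): Site at the shoe's centre, half-way up (15 mm): x along the shoe to its closed end, z up. 
- left_tray: fixed wooden tray 196 x 116 x 22 mm, floor and walls 6 mm. A strip 152 long, 8 thick, 22 mm high over the floor runs down its middle along x; two shoes straddle it, closed ends beyond its ends. Blocks 31 mm over the floor in the (+x,+y) and (-x,-y) corners (x 60-92, y 16-52 mm) stop a wrong-hand shoe's ear. Origin: centre of the underside, z up.
- right_tray: mirror image of left_tray, for right-hand shoes: blocks in the (+x,-y) and (-x,+y) corners. Empty at the start. Origin: centre of the underside, z up.
- glass_grinder: bystander, fixed: teal bench grinder 230 deep (x) x 200 mm wide, body 77 mm high, clear shield above it up to 190 mm, from 95 mm before its origin (-x) backwards. Stands behind the right-hand tray: keep the gripper clear of it, and of the 190 mm high cabinet left of it, whose front is about level with its origin. Origin: centre of its underside.
- heat_regulator: bystander, fixed: black regulator box behind the left-hand tray, 120 deep (x) x 100 mm wide, 70 mm high. Origin: centre of its underside.
- left_tray_slot0 (a point): on the floor of left_tray (6 mm over its underside), 50 mm from its centre towards +x: the underside centre of a shoe seated there, with its closed end towards the tray's +x. Play about 6 mm along and 3 mm across the strip. Free at the start. Axes as the tray's.
- left_tray_slot1 (a point): on the floor of left_tray (6 mm over its underside), 50 mm from its centre towards -x: the underside centre of a shoe seated there, with its closed end towards the tray's -x. Play about 6 mm along and 3 mm across the strip. Taken at the start. Axes as the tray's.
- right_tray_slot0 (a point): on the floor of right_tray (6 mm over its underside), 50 mm from its centre towards +x: the underside centre of a shoe seated there, with its closed end towards the tray's +x. Play about 6 mm along and 3 mm across the strip. Axes as the tray's.
- right_tray_slot1 (a point): on the floor of right_tray (6 mm over its underside), 50 mm from its centre towards -x: the underside centre of a shoe seated there, with its closed end towards the tray's -x. Play about 6 mm along and 3 mm across the strip. Axes as the tray's.
Mind the look-alikes: they are no part of the job. What is shaped like the right_shoe_2 but blue is not meant.

How it is judged:
By the outcome, as a careful person would: the job done as asked, in the order asked, and still so for the second after the job is handed in, with the robot touching nothing.
It also fails if it takes over 61 s, if anything falls off the work surface, if the arm or the gripper's body presses on something with over 40 N, if the wrist force passes 120 N, or if a joint passes its speed limit or range.

### The arm

A 6-joint arm with a two-finger parallel gripper is mounted at the origin on a cart in front of the work surface, level with it; the furniture and walls round the work are solid. World frame = base frame: x ahead of the robot, y to its left, z up, the work surface at z = 0. Lengths are in mm, angles in rad, forces in N, time in s.
With the tool pointing down it reaches from about 275 to 750 mm from the base axis. Payload 10.2 kg.
Tool frame: the origin (TCP) lies between the finger pads; the fingertips stand 11 mm ahead of it and the grasp point (between the pads) lies 8 mm behind it; z points along the fingers, y is the line along which they close (so a half turn about z gives the same grasp; the last joint's range is limited). The gripper opens to 85 mm and grips with 20 to 120 N. Pads are 22 mm wide; open, the fingers measure 114 mm over their backs; the gripper's body (76 mm by 85 mm) begins 54 mm behind the grasp point. The pads swing forward as they close: fully open they stand 13 mm farther back than shut.
Start: joints at [0.901, 0.313, 1.498, -0, 1.331, -0.223], TCP at [226.856, 473.463, 242.294] pointing down, gripper open.
Joint ranges: [-2.94, 2.94], [-0.97, 2.17], [0.19, 2.56], [-1.23, 4.37], [0.02, 3.11], [-2.88, 2.88]. Speed limits (rad/s): [2.39, 2.39, 3.01, 3.14, 3.14, 3.14].

### API

Orientations are given as a unit quaternion [w, x, y, z].
In Python, from rig import sense, eyes, finish_job gives the robot as it stands.
- The arm moves only by the shell command python3 -m jog 'ROWS' [FORCE]. ROWS is JSON, a list of rows, each a list of 7 numbers: the shift along the tool's x, y, z in m, then the turn, a rotation vector about the tool's x, y, z in rad, then the finger opening in m, from 0 to 0.0854. In form: [[dx, dy, dz, rx, ry, rz, gripper], ...]. A call has 1 to 5 rows; each row shifts and turns the commanded pose from where the row before left it, along the tool's axes as they then stand; what a row does not reach is not made up. A row lasts 1/10 s, in which the tool goes at most 50 mm and 8.59 degrees, less where a joint would pass 70% of its speed; a pose out of reach is approached as far as the arm can. A call is refused whole if a number of a shift passes 0.05 or a number of a turn 0.15, either way. A call with a gripper value outside its range is refused whole. The fingers move at their own pace and stop on an object; FORCE is the grip in N (left out, the last holds). Time passes only in rows, so rows that do not move let the fingers close. It gives the time, the measured TCP pose, the force, the opening and the grip force at its end, in the units of the state.
- sense(): the state, without advancing time (a new reading comes with each control period).
- eyes.capture(name): name is "scene" or "side" or "wrist"; returns the picture (480x640x3 uint8, red, green, blue); there is no depth.
- eyes.calibration(name): a dict with "fx", "fy", "cx", "cy" (pixels), "cam_to_world" (4x4, takes a point from camera to world coordinates); the wrist camera has in their place "mount" (4x4, takes a point from camera to tool coordinates, whose origin is the TCP and whose axes are the flange's). Camera axes: x right, y down, z forward; pixel columns grow to the right and rows downward; lengths in mm; the calibration is good to about 2 mm. The wrist camera is an equidistant fisheye: a pixel r from the principal point sees the ray r / f radians off the axis. A picture is of the moment at which its call begins: read the wrist's pose just before it. calibration takes no time and is no camera call.
- finish_job(): hands the job in; it is judged then, once.
The state is a dict: "time_s": time; "joints": joint angles; "dq": joint speeds; "tau": joint torques, N m; "eef_pos": TCP position; "ee_rot": TCP orientation; "force": force on the tool from outside, world axes, zero at the start; "wrist_torque": the same for the moment, N m; "grip_width": opening from 0.0 (shut) to 1.0 (fully open); "grip_force": force on a finger pad.
Only numpy, scipy, OpenCV 4.12 (cv2) and the standard library are available. Lean on these libraries where they do the work, as an engineer would, in place of code of your own. Each camera call takes 0.05 s, during which the arm holds its last target. There are 200 camera calls.

## Working session

There is one attempt and no reset: what is moved stays moved. The work goes in short steps, Python scripts to look and compute and a shell command to move; the robot and the scene stay as the last step left them, time stands still between calls to the robot, and variables do not carry over. Pictures are saved under pics/ and viewed, at most 10 in all, crops included, and the job is handed in when it is done.

```bash
mkdir -p pics; python3 - <<'E'
from rig import sense, eyes
import cv2,json
s=sense();print({k:s[k] for k in('time_s','eef_pos','ee_rot','grip_width')})
for n in('scene','side','wrist'):
    im=eyes.capture(n);cv2.imwrite(f'pics/{n}0.png',im[:,:,::-1])
    c=eyes.calibration(n);print(n,{k:(v.tolist() if hasattr(v,'tolist') else v) for k,v in c.items()})
E
```

```text
{'time_s': 0.0, 'eef_pos': array([226.69388648, 473.26038449, 241.72958174]), 'ee_rot': array([-2.86328612e-04,  2.21535526e-01,  9.75152071e-01, -6.05738401e-04]), 'grip_width': 1.0002987759508433}
scene {'fx': 580.6703510013587, 'fy': 580.6703510013587, 'cx': 320.0895527040585, 'cy': 228.88578080526713, 'cam_to_world': [[0.8831904368986246, -0.2531688527627637, 0.394816646256972, 167.96209389200746], [-0.46895618665201216, -0.48995724105403315, 0.7348618897041289, -815.4499910456311], [0.007399133166801151, -0.8341747022833444, -0.5514506495588465, 600.6826750101046], [0.0, 0.0, 0.0, 1.0]]}
side {'fx': 612.8574278224104, 'fy': 612.8574278224104, 'cx': 313.8220526097004, 'cy': 240.91773885361118, 'cam_to_world': [[-0.9993699952673581, -0.021907572380924542, 0.027922586407689853, 552.119044104069], [-0.03406038236001136, 0.37089118381633523, -0.9280515180316269, 1151.0420103588096], [0.00997511467654275, -0.928417895152658, -0.3714037009071097, 516.520333169809], [0.0, 0.0, 0.0, 1.0]]}
wrist {'fx': 371.64829954431775, 'fy': 371.64829954431775, 'cx': 322.2490974540102, 'cy': 250.21783716178663, 'mount': [[0.0005016729979184748, -0.9589522666563299, -0.283567097172589, 73.54523536313178], [0.9999995531652766, 0.0007082871226401233, -0.0006260979137422159, 0.19746848326263056], [0.0008012449368637565, -0.28356665636854633, 0.958952193491684, -132.4484181917533], [0.0, 0.0, 0.0, 1.0]]}
```

View pics/scene0.png

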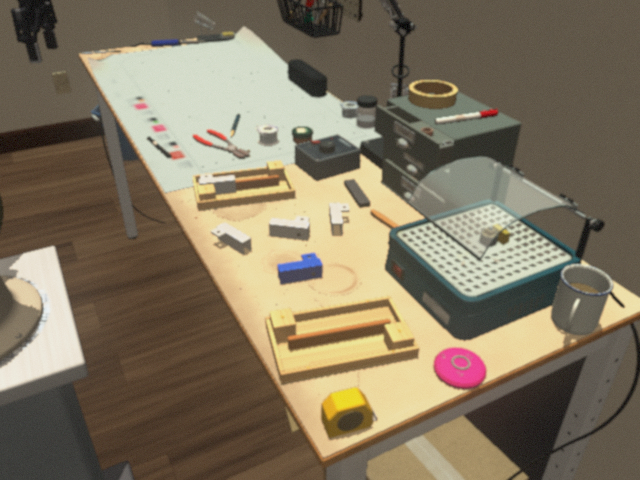

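View pics/side0.png

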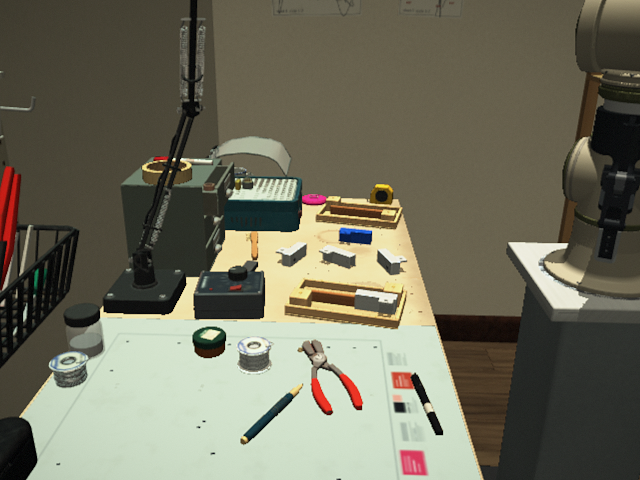

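View pics/wrist0.png

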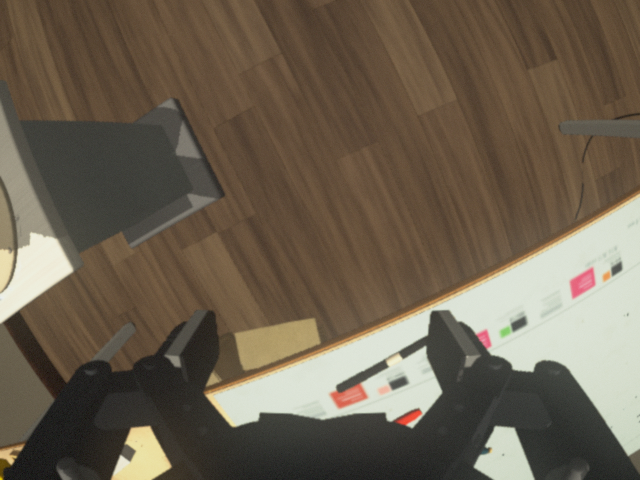

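The scene view shows three grey shoes at about (233,237), (290,228) and (339,217). The blue look-alike is at (300,268), the left tray at (243,185) and the right tray at (340,335). Next I'll cast rays for rough positions.

```bash
cat > h.py <<'E'
import numpy as np, cv2
from rig import sense, eyes
from scipy.spatial.transform import Rotation as R
def tool():
    s=sense();q=s['ee_rot'];T=np.eye(4);T[:3,:3]=R.from_quat([q[1],q[2],q[3],q[0]]).as_matrix();T[:3,3]=s['eef_pos'];return T
def ray(n,px,T=None):
    c=eyes.calibration(n);px=np.atleast_2d(np.asarray(px,float))
    x=(px[:,0]-c['cx'])/c['fx'];y=(px[:,1]-c['cy'])/c['fy']
    if n=='wrist':
        r=np.hypot(x,y)+1e-12;d=np.c_[np.sin(r)*x/r,np.sin(r)*y/r,np.cos(r)];M=T@np.array(c['mount'])
    else: d=np.c_[x,y,np.ones_like(x)];M=np.array(c['cam_to_world'])
    return M[:3,3],d@M[:3,:3].T
def plane(n,px,z,T=None):
    o,d=ray(n,px,T);return o+d*((z-o[2])/d[:,2])[:,None]
def toolmove(p,yaw):
    """shift (tool axes, mm) and turn to put TCP at p, with tool y axis at world angle yaw, pointing down"""
    T=tool();y=np.array([np.cos(yaw),np.sin(yaw),0]);z=np.array([0,0,-1.]);x=np.cross(y,z)
    G=np.c_[x,y,z];best=None
    for g in(G,G@np.diag([-1,-1,1])):
        w=R.from_matrix(T[:3,:3].T@g).as_rotvec()
        if best is None or np.linalg.norm(w)<np.linalg.norm(best):best=w
    return np.round(T[:3,:3].T@(np.array(p)-T[:3,3]),1),np.round(best,3)
E
python3 - <<'E'
from h import *
for n,pts in dict(scene=[(233,237),(290,228),(339,217),(300,268),(243,185),(340,335)],side=[(391,260),(338,256),(293,254),(356,236),(346,300),(360,212)]).items():
    print(n,plane(n,pts,20).round(0).tolist())
E
```

```text
scene [[434.0, 6.0, 20.0], [537.0, -14.0, 20.0], [634.0, -22.0, 20.0], [500.0, -130.0, 20.0], [520.0, 174.0, 20.0], [481.0, -296.0, 20.0]]
side [[429.0, 5.0, 20.0], [537.0, -9.0, 20.0], [630.0, -14.0, 20.0], [497.0, -125.0, 20.0], [523.0, 187.0, 20.0], [482.0, -289.0, 20.0]]
```

```bash
python3 - <<'E'
from h import *
print(toolmove([540,170,300],np.pi/2))
E
```

```text
(array([-413.6, -138.3,  -58.1]), array([-0.001, -0.   , -0.447]))
```

```bash
python3 -m jog '[[-0.03,-0.01,-0.02,0,0,0,0.085],[-0.043,-0.014,-0.02,0,0,0,0.085],[-0.043,-0.014,-0.018,0,0,0,0.085],[-0.043,-0.014,0,0,0,0,0.085],[-0.043,-0.014,0,0,0,0,0.085]]' >/dev/null && python3 -m jog '[[-0.043,-0.014,0,0,0,0,0.085],[-0.043,-0.014,0,0,0,0,0.085],[-0.043,-0.014,0,0,0,-0.149,0.085],[-0.04,-0.02,0,0,0,-0.149,0.085],[-0.03,-0.02,0,0,0,-0.149,0.085]]' && python3 -m jog '[[0,0,0,0,0,0,0.085],[0,0,0,0,0,0,0.085]]'
python3 - <<'E'
from h import *
T=tool();np.save('T1.npy',T);cv2.imwrite('pics/w1.png',eyes.capture('wrist')[:,:,::-1]);print(T.round(3).tolist())
E
```

```text
time_s: 1.15
eef_pos: [538.2, 176.5, 299.9]
ee_rot: [-0.0, -0.001, 1.0, -0.0]
force: [-0.1, 0.5, -0.1]
grip_width: 0.999
grip_force: 0.0
time_s: 1.35
eef_pos: [536.9, 178.2, 299.7]
ee_rot: [-0.001, 0.003, 1.0, 0.0]
force: [-0.4, 0.3, 0.0]
grip_width: 0.993
grip_force: 0.0
[[-1.0, 0.006, -0.001, 536.949], [0.006, 1.0, 0.0, 178.177], [0.001, 0.0, -1.0, 299.745], [0.0, 0.0, 0.0, 1.0]]
```

View pics/w1.png

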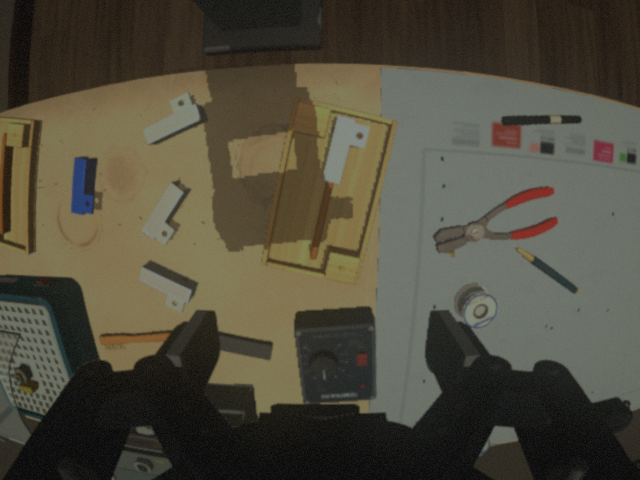

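This wrist view is clear. The shoes are at (173,118), (165,212) and (167,287), and the stored shoe is at (347,145) in the left tray. The right tray is only partly in view at the left edge, so I'll look at that side next.

```bash
python3 -m jog '[[0,-0.03,0,0,0,0,0.085],[0,-0.05,0,0,0,0,0.085],[0,-0.05,0,0,0,0,0.085],[0,-0.05,0,0,0,0,0.085],[0,-0.05,0,0,0,0,0.085]]' >/dev/null && python3 -m jog '[[0,-0.05,0,0,0,0,0.085],[0,-0.03,0,0,0,0,0.085],[0,0,0,0,0,0,0.085],[0,0,0,0,0,0,0.085]]'
python3 - <<'E'
from h import *
T=tool();np.save('T2.npy',T);im=eyes.capture('wrist')[:,:,::-1];cv2.imwrite('pics/w2.png',im);print(T.round(3).tolist())
cv2.imwrite('pics/w2b.png',cv2.resize(im[70:330,100:500],None,fx=2,fy=2,interpolation=cv2.INTER_CUBIC))
E
```

```text
time_s: 2.3
eef_pos: [535.8, -130.4, 300.4]
ee_rot: [0.0, 0.002, 1.0, 0.0]
force: [0.1, 0.4, 0.0]
grip_width: 0.996
grip_force: 0.0
[[-1.0, 0.003, 0.0, 535.846], [0.003, 1.0, 0.0, -130.431], [-0.0, 0.0, -1.0, 300.44], [0.0, 0.0, 0.0, 1.0]]
```

View pics/w2b.png

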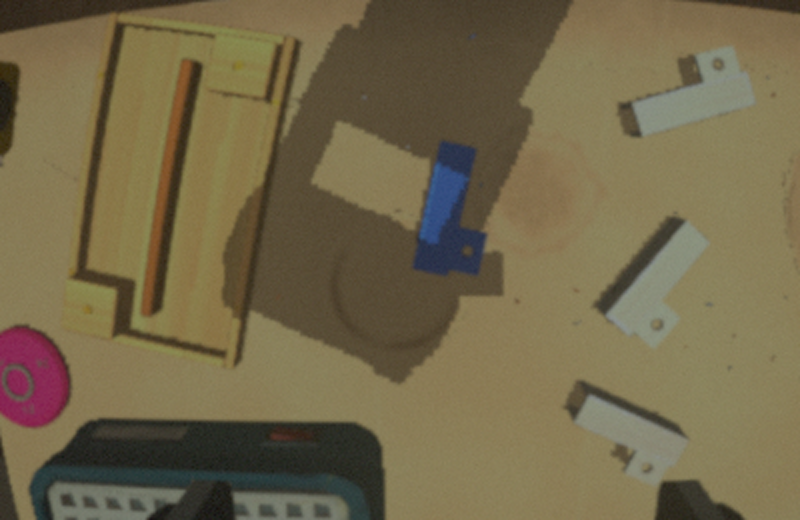

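Handedness, judged from above:
- **Shoe A**, crop (690,105): ear up, closed end at right, so right-hand.
- **Shoe B**, crop (655,285): ear to the lower right, closed end at the lower left, so right-hand.
- **Shoe C**, crop (635,430): ear down, closed end at right, so left-hand.

The right tray's strip runs from (188,60) to (148,315) in the crop.

```bash
cat > m.py <<'E'
from h import *
def rect(im,T,mask,z,roi,nm):
    x0,y0,x1,y1=roi;m=np.zeros_like(mask);m[y0:y1,x0:x1]=mask[y0:y1,x0:x1]
    cs=cv2.findContours(m,cv2.RETR_EXTERNAL,cv2.CHAIN_APPROX_NONE)[0]
    c=max(cs,key=cv2.contourArea);P=plane('wrist',c[:,0],z,T)[:,:2].astype(np.float32)
    r=cv2.minAreaRect(P);b=cv2.boxPoints(r);e=b[1]-b[0],b[2]-b[1]
    u=e[0] if np.hypot(*e[0])>np.hypot(*e[1]) else e[1];u=u/np.hypot(*u)
    M=cv2.moments(P);g=np.array([M['m10']/M['m00'],M['m01']/M['m00']])
    return np.array(r[0]),np.array(r[1]),u,g
def shoe(im,T,mask,roi,nm):
    c,s,u,g=rect(im,T,mask,30,roi,nm)
    if u@(g-c)<0:u=-u   # towards closed (ear) end
    v=np.array([-u[1],u[0]]);a=np.sign(v@(c-g)) # ear side of y: rect centre lies towards the ear from the centroid
    mid=c-a*v*(s.min()/2-10); 
    print(nm,'size',s.round(1),'mid',mid.round(1),'closed dir deg',round(np.degrees(np.arctan2(u[1],u[0])),1),'ear y',a, 'grip',(mid-14*u).round(1))
def masks(im):
    h=cv2.cvtColor(im,cv2.COLOR_BGR2HSV)
    return h
E
python3 - <<'E'
from m import *
for k,rois,strip in((1,dict(A=(138,85,212,152),B=(135,172,195,252),C=(130,252,205,318),S=(315,105,380,190)),(300,165,340,265)),
  (2,dict(A=(400,85,490,145),B=(390,170,460,252),C=(378,255,450,320)),(160,95,205,235))):
    im=cv2.imread(f'pics/w{k}.png');T=np.load(f'T{k}.npy');h=masks(im)
    lo=(h[...,1]<60)&(h[...,2]>110)
    for n,r in rois.items():
        shoe(im,T,lo.astype(np.uint8)*255,r,f'{k}{n}')
    o=((h[...,0]<16)&(h[...,1]>120)&(h[...,2]>60)).astype(np.uint8)*255
    c,s,u,g=rect(im,T,o,28,strip,'s');print('strip',c.round(1),s.round(1),np.degrees(np.arctan2(u[1],u[0])).round(1),'ends',(c+u*s.max()/2).round(1),(c-u*s.max()/2).round(1))
    cv2.imwrite(f'pics/mk{k}.png',np.vstack([cv2.resize(lo.astype(np.uint8)*255,(640,480))[80:320],o[80:320]]))
    print(h[118,173] if k==1 else h[115,445])
E
```

```text
1A size [35.8 71.7] mid [433.1   8.2] closed dir deg 109.6 ear y 1.0 grip [437.8  -5. ]
1B size [36.  72.5] mid [533.9 -10.3] closed dir deg -38.8 ear y 1.0 grip [523.   -1.5]
1C size [72.2 35.7] mid [626.4 -18.3] closed dir deg 65.4 ear y -1.0 grip [620.6 -31. ]
1S size [36.5 73.1] mid [469.6 196.4] closed dir deg 166.3 ear y -1.0 grip [483.2 193.1]
strip [548.8 177. ] [ 6.9 87.6] -13.0 ends [591.4 167.1] [506.1 186.8]
[ 38  38 133]
2A size [36.6 72.2] mid [433.2   9.1] closed dir deg 109.2 ear y 1.0 grip [437.8  -4.2]
2B size [36.3 72.6] mid [533.4  -9.8] closed dir deg -38.2 ear y 1.0 grip [522.4  -1.2]
2C size [71.6 36.1] mid [625.8 -18.2] closed dir deg 64.9 ear y -1.0 grip [619.9 -30.9]
strip [ 480.6 -288.2] [  8.2 149.2] -13.1 ends [ 553.3 -305.1] [ 408.  -271.3]
[ 42  27 140]
```

All shoes come out at 72 x 36 mm in both views, as they should. Their hands are confirmed: A and B right, C left. The strips agree too, with the right tray's centre at (480.6, -288.2) and yaw -13.1°, and the left tray's at (517.6, 184.4) and yaw -13.3°.

Plan: B to the right tray's far slot, A to its near slot, then C to left_tray_slot0.

```bash
python3 -m jog '[[0.001,0.02,0.03,0,0,0,0.045],[0.003,0.035,0.05,0,0,0,0.045],[0.003,0.035,0.05,0,0,0,0.045],[0.003,0.03,0.05,0,0,0,0.045],[0.003,0.009,0.04,0,0,0,0.045]]' >/dev/null && python3 -m jog '[[0,0,0,0,0,0.134,0.045],[0,0,0,0,0,0.134,0.045],[0,0,0,0,0,0.134,0.045],[0,0,0,0,0,0.134,0.045],[0,0,0,0,0,0.136,0.045]]'>/dev/null && python3 -m jog '[[0,0,0,0,0,0,0.045],[0,0,0,0,0,0,0.045]]'
python3 - <<'E'
from h import *
print(toolmove([522.7,-1.3,16],np.radians(51.5)))
d=plane('wrist',[(140,293),(290,293),(120,305)],77,np.load('T2.npy'));print('grinder front',d.round(0).tolist())
print('regulator',plane('wrist',[(297,315),(374,310)],70,np.load('T1.npy')).round(0).tolist())
E
```

```text
time_s: 3.55
eef_pos: [524.7, -18.3, 105.9]
ee_rot: [0.0, 0.329, 0.944, 0.0]
force: [0.0, 0.1, -0.1]
grip_width: 0.529
grip_force: 0.0
(array([12.2, 12.1, 89.9]), array([0.   , 0.   , 0.002]))
grinder front [[618.0, -338.0, 77.0], [614.0, -165.0, 77.0], [634.0, -369.0, 77.0]]
regulator [[643.0, 150.0, 70.0], [638.0, 233.0, 70.0]]
```

```bash
python3 -m jog '[[0.012,0.012,0.02,0,0,0.002,0.045],[0,0,0.03,0,0,0,0.045],[0,0,0.025,0,0,0,0.045],[0,0,0.015,0,0,0,0.045],[0,0,0,0,0,0,0.045]]' 
python3 - <<'E'
from h import *
print(toolmove([522.7,-1.3,16],np.radians(51.5)))
E
```

```text
time_s: 4.05
eef_pos: [521.8, -1.9, 14.1]
ee_rot: [-0.002, 0.331, 0.944, -0.0]
force: [0.5, -0.1, -0.1]
grip_width: 0.524
grip_force: 0.0
(array([-0.3,  1. , -1.9]), array([-0.002, -0.003, -0.002]))
```

Close it with 40 N, then lift.

```bash
python3 -m jog '[[0,0.001,-0.002,0,0,0,0.012],[0,0,0,0,0,0,0.012],[0,0,0,0,0,0,0.012],[0,0,0,0,0,0,0.012],[0,0,0,0,0,0,0.012]]' 40 && python3 -m jog '[[0,0,-0.01,0,0,0,0.012],[0,0,-0.03,0,0,0,0.012],[0,0,-0.04,0,0,0,0.012],[0,0,-0.04,0,0,0,0.012],[0,0,0,0,0,0,0.012]]'
python3 - <<'E'
from h import *
print(toolmove([515.7,-296.3,120],np.radians(76.9)))
E
```

```text
time_s: 4.55
eef_pos: [524.5, -1.8, 19.2]
ee_rot: [0.001, 0.332, 0.943, 0.0]
force: [-0.6, 2.2, 7.5]
grip_width: 0.227
grip_force: 39.7
time_s: 5.05
eef_pos: [525.9, -2.3, 143.6]
ee_rot: [0.005, 0.332, 0.943, 0.001]
force: [-0.7, 0.3, -1.2]
grip_width: 0.226
grip_force: 39.2
(array([-175.9, -235.7,   24.2]), array([ 0.002,  0.01 , -0.448]))
```

```bash
python3 -m jog '[[-0.012,-0.016,0,0,0,0,0.012],[-0.022,-0.03,0,0,0,0,0.012],[-0.026,-0.034,0,0,0,0,0.012],[-0.026,-0.034,0,0,0,0,0.012],[-0.026,-0.034,0,0,0,0,0.012]]' >/dev/null && python3 -m jog '[[-0.026,-0.034,0,0,0,0,0.012],[-0.022,-0.03,0,0,0,0,0.012],[-0.016,-0.022,0,0.002,0.01,0,0.012],[0,0,0,0,0,-0.1,0.012],[0,0,0,0,0,-0.12,0.012]]'>/dev/null && python3 -m jog '[[0,0,0,0,0,-0.12,0.012],[0,0,0,0,0,-0.108,0.012],[0,0,0,0,0,0,0.012],[0,0,0,0,0,0,0.012]]'
python3 - <<'E'
from h import *
print(toolmove([515.7,-296.3,120],np.radians(76.9)))
T=tool();np.save('T3.npy',T);im=eyes.capture('wrist')[:,:,::-1];cv2.imwrite('pics/w3.png',im);print(T.round(3).tolist())
E
```

```text
time_s: 6.45
eef_pos: [514.0, -294.4, 137.6]
ee_rot: [-0.005, 0.116, 0.993, 0.002]
force: [-0.4, 0.0, -0.8]
grip_width: 0.227
grip_force: 39.2
(array([-2.2, -1.5, 17.6]), array([ 0.003, -0.01 , -0.003]))
[[-0.973, 0.23, -0.009, 514.027], [0.23, 0.973, 0.005, -294.406], [0.01, 0.003, -1.0, 137.631], [0.0, 0.0, 0.0, 1.0]]
```

View pics/w3.png

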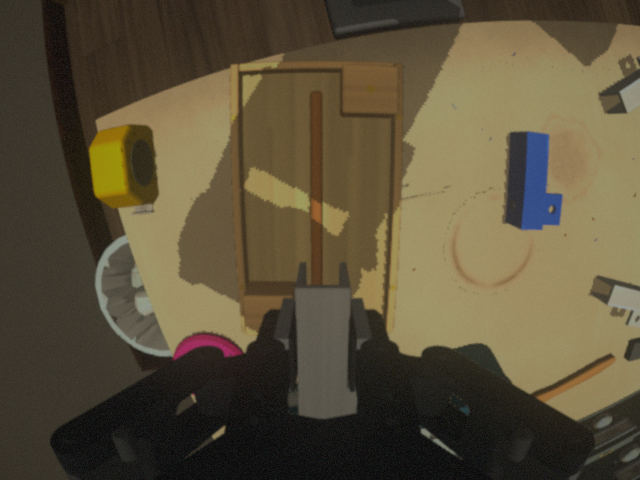

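The shoe is held squarely. Its open end shows at row 285, columns 302-350, and the strip runs down column 317. I'll check the held offset and the strip line from here.

```bash
python3 - <<'E'
from h import *
T=np.load('T3.npy')
for zt in(-8,-11,-14):
  c=plane('wrist',[(301,285),(326,285),(350,285)],0,T)
  o,d=ray('wrist',[(301,285),(326,285),(350,285)],T)
  Ti=np.linalg.inv(T);ot=Ti[:3,:3]@o+Ti[:3,3];dt=d@Ti[:3,:3].T
  print('tool top edge',zt,(ot+dt*((zt-ot[2])/dt[:,2])[:,None]).round(1).tolist())
from m import *
im=cv2.imread('pics/w3.png');h=masks(im)
o=((h[...,0]<16)&(h[...,1]>120)&(h[...,2]>40)).astype(np.uint8)*255
sub=o[85:285,295:340];print(sub.mean())
print('ends top edge', [ (y,np.where(sub[y-85])[0].min()+295,np.where(sub[y-85])[0].max()+295) for y in(95,120,150,200,250,275) if sub[y-85].any()])
px=[];
for y in range(96,270,6):
    w=np.where(sub[y-85])[0]
    if len(w):px.append((np.median(w)+295,y))
P=plane('wrist',px,28,T)
l=cv2.fitLine(P[:,:2].astype(np.float32),cv2.DIST_HUBER,0,.01,.01).ravel();u=l[:2]*np.sign(l[0]);print('dir',np.degrees(np.arctan2(u[1],u[0])))
n=np.array([-u[1],u[0]]);print('offset of line from tcp along n',n@(l[2:]-T[:2,3]),'vs planned centre',n@(l[2:]-np.array([480.6,-288.2])))
ys=np.where(sub.any(1))[0];print('near end',plane('wrist',[(317,ys.min()+85)],28,T).round(1))
E
```

```text
tool top edge -8 [[23.6, -7.2, -8.0], [23.6, 1.8, -8.0], [23.6, 10.4, -8.0]]
tool top edge -11 [[24.8, -7.0, -11.0], [24.8, 1.7, -11.0], [24.8, 10.2, -11.0]]
tool top edge -14 [[26.0, -6.9, -14.0], [26.0, 1.7, -14.0], [26.0, 10.0, -14.0]]
48.931666666666665
ends top edge [(95, np.int64(311), np.int64(320)), (120, np.int64(311), np.int64(321)), (150, np.int64(312), np.int64(320)), (200, np.int64(311), np.int64(321)), (250, np.int64(313), np.int64(317)), (275, np.int64(312), np.int64(321))]
dir -13.052949
offset of line from tcp along n -3.3686490868883756 vs planned centre -1.864831921924649
near end [[ 407.2 -272.    28. ]]
```

```bash
python3 - <<'E'
import cv2
im=cv2.imread('pics/w3.png')[230:330,260:390]
cv2.imwrite('pics/w3c.png',cv2.resize(cv2.convertScaleAbs(im,alpha=1.6),None,fx=6,fy=6,interpolation=cv2.INTER_NEAREST))
E
```

```text
(no output)
```

View pics/w3c.png

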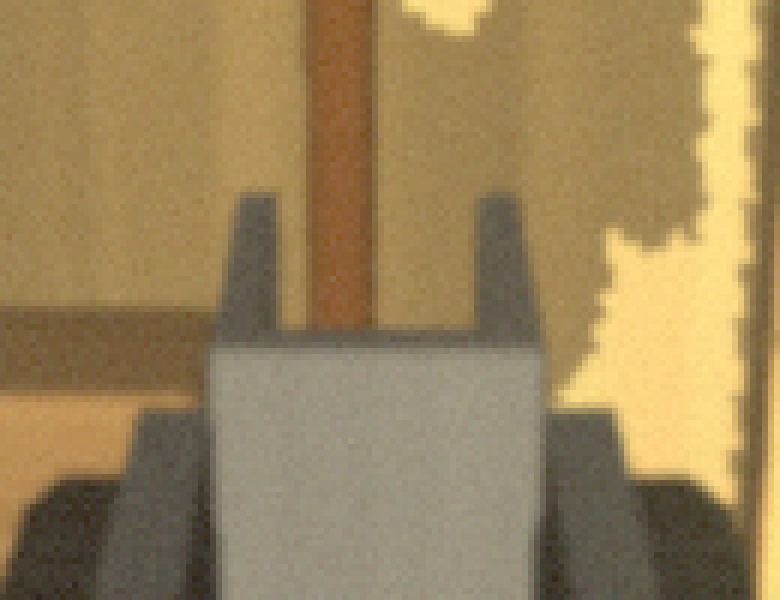

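Zoomed in, the shoe's top edge runs from x=295 to 350.8 at row 287.5, and the strip's centre is at x=316.9. So the shoe has to go about 3.3 mm in -y and 5 mm in -x. I'll lower it to just above the strip and look again.

```bash
python3 -m jog '[[-0.005,-0.0033,0.01,0.003,-0.01,-0.003,0.012],[0,0,0.025,0,0,0,0.012],[0,0,0.025,0,0,0,0.012],[0,0,0.018,0,0,0,0.012],[0,0,0,0,0,0,0.012]]' && python3 -m jog '[[0,0,0,0,0,0,0.012]]' >/dev/null
python3 - <<'E'
from h import *
T=tool();np.save('T4.npy',T);im=eyes.capture('wrist')[:,:,::-1];cv2.imwrite('pics/w4.png',im);print(T.round(3).tolist())
cv2.imwrite('pics/w4c.png',cv2.resize(cv2.convertScaleAbs(im[50:350,220:430],alpha=1.5),None,fx=2,fy=2,interpolation=cv2.INTER_NEAREST))
E
```

```text
time_s: 7.0
eef_pos: [517.1, -298.0, 56.5]
ee_rot: [-0.002, 0.113, 0.994, 0.001]
force: [-0.4, 0.4, -0.6]
grip_width: 0.225
grip_force: 39.2
[[-0.974, 0.225, 0.0, 518.381], [0.225, 0.974, -0.001, -299.047], [-0.0, -0.001, -1.0, 59.67], [0.0, 0.0, 0.0, 1.0]]
```

View pics/w4c.png

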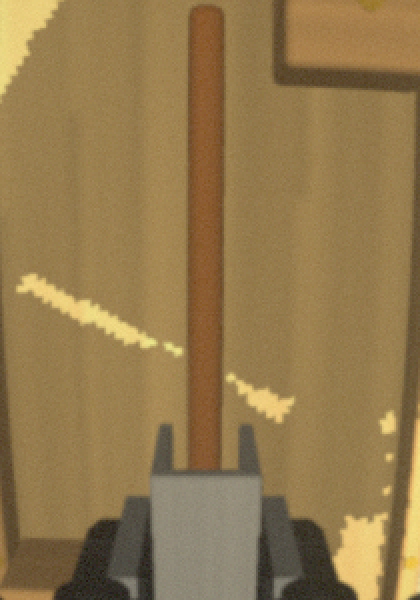

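The shoe's centre (crop column 206.5) and the strip's (205.5) agree to within 0.3 mm. Lowering now, with force checks.

```bash
python3 -m jog '[[0,0,0.01,0,0,0,0.012],[0,0,0.012,0,0,0,0.012],[0,0,0.01,0,0,0,0.012],[0,0,0,0,0,0,0.012],[0,0,0,0,0,0,0.012]]' && python3 -m jog '[[0,0,0.002,0,0,0,0.012],[0,0,0.001,0,0,0,0.012],[0,0,0,0,0,0,0.012]]'
python3 - <<'E'
from m import *
T=np.load('T4.npy');h=masks(cv2.imread('pics/w4.png'))
o=((h[...,0]<16)&(h[...,1]>120)&(h[...,2]>40))
px=[(np.median(np.where(o[y,305:340])[0])+305,y) for y in range(60,280,5) if o[y,305:340].any()]
P=plane('wrist',px,28,T)[:,:2];l=cv2.fitLine(P.astype(np.float32),cv2.DIST_HUBER,0,.01,.01).ravel();u=l[:2]*np.sign(l[0])
print('line',np.degrees(np.arctan2(u[1],u[0])),'n.off from (480.6,-288.2)',np.array([-u[1],u[0]])@(l[2:]-[480.6,-288.2]),'near end',plane('wrist',[(322,52.5)],28,T),o[60,305:340].sum())
E
```

```text
time_s: 7.65
eef_pos: [518.1, -298.8, 27.3]
ee_rot: [-0.0, 0.113, 0.994, -0.0]
force: [-0.2, -0.1, -0.3]
grip_width: 0.223
grip_force: 39.3
time_s: 7.95
eef_pos: [518.3, -298.9, 25.2]
ee_rot: [0.0, 0.113, 0.994, -0.0]
force: [-1.8, 1.5, 3.7]
grip_width: 0.226
grip_force: 39.8
line -13.109536 n.off from (480.6,-288.2) -1.8074212616561611 near end [[ 406.93202938 -273.12321331   28.        ]] 16
```

It's on the floor: contact force is 3.7 N at TCP z 25.2. I'll release, rise, and go to shoe A.

```bash
python3 -m jog '[[0,0,0,0,0,0,0.045],[0,0,0,0,0,0,0.045],[0,0,0,0,0,0,0.045],[0,0,-0.01,0,0,0,0.045],[0,0,-0.03,0,0,0,0.045]]' && python3 -m jog '[[0,0,-0.04,0,0,0,0.045],[0,0,-0.04,0,0,0,0.045],[0.009,0.017,0,0,0,0,0.045],[0.016,0.03,0,0,0,0,0.045],[0.022,0.04,0,0,0,0,0.045]]' >/dev/null && python3 -m jog '[[0.022,0.04,0,0,0,0,0.045],[0.022,0.04,0,0,0,0,0.045],[0.022,0.04,0,0,0,0,0.045],[0.018,0.034,0,0,0,0,0.045],[0.014,0.027,0,0,0,0,0.045]]' >/dev/null && python3 -m jog '[[0,0,0,0,0,0.143,0.045],[0,0,0,0,0,0.143,0.045],[0,0,0,0,0,0.143,0.045],[0,0,0,0,0,0.143,0.045],[0,0,0,0,0,0.143,0.045]]' >/dev/null && python3 -m jog '[[0,0,0,0,0,0.143,0.045],[0,0,0,0,0,0.143,0.045],[0,0,0,0,0,0,0.045],[0,0,0,0,0,0,0.045]]'
python3 - <<'E'
from h import *
print(toolmove([437.8,-4.6,16],np.radians(19.4)))
cv2.imwrite('pics/s1.png',eyes.capture('scene')[:,:,::-1])
E
```

```text
time_s: 8.45
eef_pos: [517.1, -297.9, 63.2]
ee_rot: [-0.002, 0.113, 0.994, 0.001]
force: [-0.4, -0.8, 0.7]
grip_width: 0.526
grip_force: 0.0
time_s: 10.35
eef_pos: [437.1, -5.1, 144.9]
ee_rot: [0.0, 0.574, 0.819, -0.0]
force: [0.4, 0.7, 0.2]
grip_width: 0.525
grip_force: 0.0
(array([  0.4,   0.8, 128.9]), array([0.   , 0.001, 0.009]))
```

```bash
python3 -m jog '[[0,0.001,0.02,0,0,0.009,0.045],[0,0,0.04,0,0,0,0.045],[0,0,0.04,0,0,0,0.045],[0,0,0.02,0,0,0,0.045],[0,0,0.007,0,0,0,0.045]]' >/dev/null && python3 -m jog '[[0,0,0,0,0,0,0.045],[0,0,0,0,0,0,0.045]]' && python3 -m jog '[[0,0,0,0,0,0,0.012],[0,0,0,0,0,0,0.012],[0,0,0,0,0,0,0.012],[0,0,0,0,0,0,0.012],[0,0,0,0,0,0,0.012]]' 40 && python3 -m jog '[[0,0,-0.01,0,0,0,0.012],[0,0,-0.03,0,0,0,0.012],[0,0,-0.04,0,0,0,0.012],[0,0,-0.04,0,0,0,0.012],[0,0,0,0,0,0,0.012]]'
python3 - <<'E'
from h import *
u=np.array([np.cos(np.radians(-13.1)),np.sin(np.radians(-13.1))])
g=np.array([480.8,-290.])-50*u+14*u;print(g,toolmove([*g,130],np.radians(19.4)),toolmove([*g,130],np.radians(76.9)))
E
```

```text
time_s: 11.1
eef_pos: [438.6, -5.0, 18.5]
ee_rot: [0.001, 0.579, 0.815, 0.0]
force: [0.4, 0.1, -0.3]
grip_width: 0.525
grip_force: 0.0
time_s: 11.6
eef_pos: [438.5, -5.0, 18.5]
ee_rot: [0.001, 0.579, 0.815, 0.0]
force: [-1.5, -0.1, 6.4]
grip_width: 0.225
grip_force: 39.0
time_s: 12.1
eef_pos: [440.1, -5.3, 142.6]
ee_rot: [0.005, 0.579, 0.815, 0.001]
force: [-0.2, 0.1, -1.3]
grip_width: 0.226
grip_force: 39.5
[ 445.73686518 -281.84055293] (array([-263. ,  -85.7,   13.5]), array([ 0.008,  0.006, -0.003])) (array([-263. ,  -85.7,   13.5]), array([ 0.004,  0.01 , -1.007]))
```

```bash
python3 -m jog '[[-0.016,-0.005,0,0.008,0.006,0,0.012],[-0.03,-0.01,0,0,0,0,0.012],[-0.039,-0.013,0,0,0,0,0.012],[-0.039,-0.013,0,0,0,0,0.012],[-0.039,-0.013,0,0,0,0,0.012]]' >/dev/null && python3 -m jog '[[-0.039,-0.013,0,0,0,0,0.012],[-0.035,-0.011,0,0,0,0,0.012],[-0.026,-0.008,0,0,0,0,0.012],[0,0,0,0,0,-0.143,0.012],[0,0,0,0,0,-0.144,0.012]]'>/dev/null && python3 -m jog '[[0,0,0,0,0,-0.144,0.012],[0,0,0,0,0,-0.144,0.012],[0,0,0,0,0,-0.144,0.012],[0,0,0,0,0,-0.144,0.012],[0,0,0,0,0,-0.144,0.012]]'>/dev/null && python3 -m jog '[[0,0,0,0,0,0,0.012],[0,0,0,0,0,0,0.012],[0,0,0,0,0,0,0.012]]'
python3 - <<'E'
from h import *
print(toolmove([445.7,-281.8,60],np.radians(76.9)))
T=tool();np.save('T5.npy',T);im=eyes.capture('wrist')[:,:,::-1];cv2.imwrite('pics/w5.png',im)
cv2.imwrite('pics/w5c.png',cv2.resize(cv2.convertScaleAbs(im[20:420,190:450],alpha=1.5),None,fx=1.5,fy=1.5))
E
```

```text
time_s: 13.9
eef_pos: [443.0, -281.4, 136.7]
ee_rot: [-0.005, 0.116, 0.993, 0.001]
force: [-0.1, 0.1, -1.0]
grip_width: 0.227
grip_force: 39.5
(array([-3.5,  0.2, 76.7]), array([ 0.   , -0.01 , -0.003]))
```

View pics/w5c.png

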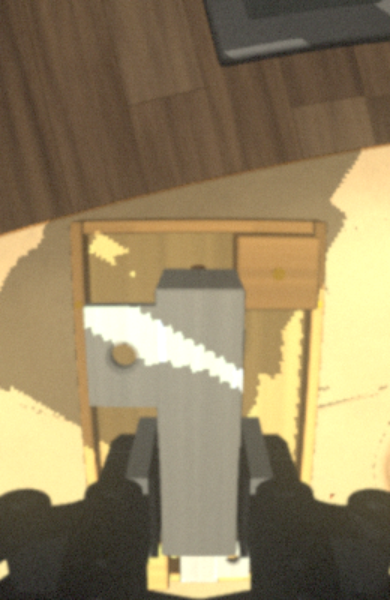

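The closed end's top edge is at image row 213, columns 295-352. The near strip end just peeks out at (322,198), so the shoe is lined up across the strip. I'll check the along-shoe offset while lowering.

```bash
python3 -m jog '[[-0.0035,0,0.01,0,-0.01,-0.003,0.012],[0,0,0.025,0,0,0,0.012],[0,0,0.025,0,0,0,0.012],[0,0,0.016,0,0,0,0.012],[0,0,0,0,0,0,0.012]]' >/dev/null && python3 -m jog '[[0,0,0,0,0,0,0.012],[0,0,0,0,0,0,0.012]]'
python3 - <<'E'
from h import *
T=np.load('T5.npy');o,d=ray('wrist',[(295,213),(323.3,213),(352,213)],T);Ti=np.linalg.inv(T);ot=Ti[:3,:3]@o+Ti[:3,3];dt=d@Ti[:3,:3].T
print('edge in tool',(ot+dt*((-11.5-ot[2])/dt[:,2])[:,None]).round(1).tolist())
print('strip end',plane('wrist',[(322,198)],28,T).round(1))
print(toolmove([445.7,-281.8,60],np.radians(76.9)))
E
```

```text
time_s: 14.65
eef_pos: [446.8, -282.6, 61.8]
ee_rot: [0.001, 0.113, 0.994, -0.0]
force: [0.5, 0.1, 0.2]
grip_width: 0.223
grip_force: 39.4
edge in tool [[50.6, -8.6, -11.5], [50.6, 0.8, -11.5], [50.6, 10.3, -11.5]]
strip end [[ 405.2 -272.2   28. ]]
(array([1.3, 0.5, 1.8]), array([-0.001,  0.002,  0.002]))
```

```bash
python3 -m jog '[[0.0015,0.0005,0.01,0,0,0,0.012],[0,0,0.012,0,0,0,0.012],[0,0,0.012,0,0,0,0.012],[0,0,0,0,0,0,0.012],[0,0,0,0,0,0,0.012]]' && python3 -m jog '[[0,0,0.002,0,0,0,0.012],[0,0,0.001,0,0,0,0.012],[0,0,0,0,0,0,0.012]]'
```

```text
time_s: 15.15
eef_pos: [444.9, -281.2, 26.1]
ee_rot: [-0.0, 0.113, 0.994, 0.001]
force: [-0.1, 0.1, -1.3]
grip_width: 0.224
grip_force: 39.7
time_s: 15.45
eef_pos: [445.1, -281.4, 24.3]
ee_rot: [0.0, 0.113, 0.994, 0.0]
force: [-2.3, 1.7, 6.0]
grip_width: 0.224
grip_force: 40.6
```

Seated as well, with 6 N of floor contact. Releasing and going to shoe C.

```bash
python3 -m jog '[[0,0,0,0,0,0,0.045],[0,0,0,0,0,0,0.045],[0,0,0,0,0,0,0.045],[0,0,-0.01,0,0,0,0.045],[0,0,-0.03,0,0,0,0.045]]' && python3 -m jog '[[0,0,-0.04,0,0,0,0.045],[0,0,-0.04,0,0,0,0.045],[-0.007,0.018,0,0,0,0,0.045],[-0.013,0.032,0,0,0,0,0.045],[-0.017,0.043,0,0,0,0,0.045]]' >/dev/null && python3 -m jog '[[-0.017,0.043,0,0,0,0,0.045],[-0.017,0.043,0,0,0,0,0.045],[-0.017,0.043,0,0,0,0,0.045],[-0.014,0.036,0,0,0,0,0.045],[-0.011,0.027,0,0,0,0,0.045]]' >/dev/null && python3 -m jog '[[0,0,0,0,0,0.137,0.045],[0,0,0,0,0,0.137,0.045],[0,0,0,0,0,0.137,0.045],[0,0,0,0,0,0.137,0.045],[0,0,0,0,0,0.137,0.045]]' >/dev/null && python3 -m jog '[[0,0,0,0,0,0.137,0.045],[0,0,0,0,0,0.137,0.045],[0,0,0,0,0,0.137,0.045],[0,0,0,0,0,0.137,0.045],[0,0,0,0,0,0.137,0.045]]' >/dev/null && python3 -m jog '[[0,0,0,0,0,0.137,0.045],[0,0,0,0,0,0.137,0.045],[0,0,0,0,0,0.133,0.045],[0,0,0,0,0,0,0.045],[0,0,0,0,0,0,0.045]]'
python3 - <<'E'
from h import *
print(toolmove([620.2,-31.0,18],np.radians(-24.9)))
E
```

```text
time_s: 15.95
eef_pos: [444.1, -280.5, 62.8]
ee_rot: [-0.002, 0.113, 0.994, 0.002]
force: [1.3, -0.2, 1.0]
grip_width: 0.527
grip_force: 0.0
time_s: 18.45
eef_pos: [619.0, -29.0, 144.3]
ee_rot: [0.0, 0.841, 0.541, 0.0]
force: [-0.9, -0.4, -0.3]
grip_width: 0.526
grip_force: 0.0
(array([ -1.4,   1.9, 126.3]), array([ 0.   , -0.   ,  0.006]))
```

```bash
python3 -m jog '[[-0.0015,0.002,0.02,0,0,0.006,0.045],[0,0,0.04,0,0,0,0.045],[0,0,0.04,0,0,0,0.045],[0,0,0.02,0,0,0,0.045],[0,0,0.006,0,0,0,0.045]]' >/dev/null && python3 -m jog '[[0,0,0,0,0,0,0.045],[0,0,0,0,0,0,0.045]]' && python3 -m jog '[[0,0,0,0,0,0,0.012],[0,0,0,0,0,0,0.012],[0,0,0,0,0,0,0.012],[0,0,0,0,0,0,0.012],[0,0,0,0,0,0,0.012]]' 40 && python3 -m jog '[[0,0,-0.01,0,0,0,0.012],[0,0,-0.03,0,0,0,0.012],[0,0,-0.04,0,0,0,0.012],[0,0,-0.04,0,0,0,0.012],[0,0,0,0,0,0,0.012]]'
python3 - <<'E'
from h import *
u=np.array([np.cos(np.radians(-13.2)),np.sin(np.radians(-13.2))])
g=np.array([517.6,184.4])+50*u-14*u;print(g,toolmove([*g,140],np.radians(-24.9)),toolmove([*g,140],np.radians(-103.2)))
E
```

```text
time_s: 19.15
eef_pos: [621.1, -31.3, 19.4]
ee_rot: [0.001, 0.844, 0.537, 0.001]
force: [-0.2, 0.5, -0.2]
grip_width: 0.527
grip_force: 0.0
time_s: 19.65
eef_pos: [620.9, -31.3, 19.2]
ee_rot: [0.001, 0.844, 0.537, 0.001]
force: [-1.6, 0.6, 6.2]
grip_width: 0.223
grip_force: 39.5
time_s: 20.15
eef_pos: [622.5, -31.6, 144.4]
ee_rot: [0.004, 0.844, 0.537, 0.004]
force: [1.0, -0.2, -0.7]
grip_width: 0.221
grip_force: 39.4
[552.6488405  176.17936868] (array([ 158.5, -151.4,    3.2]), array([ 0.01 , -0.002, -0.003])) (array([ 158.5, -151.4,    3.2]), array([ 0.007, -0.009,  1.363]))
```

```bash
python3 -m jog '[[0.007,-0.0135,0,0.01,-0.002,0,0.012],[0.014,-0.027,0,0,0,0,0.012],[0.019,-0.035,0,0,0,0,0.012],[0.019,-0.035,0,0,0,0,0.012],[0.013,-0.024,0,0,0,0,0.012]]' >/dev/null && python3 -m jog '[[0,0,0,0,0,0,0.012],[0,0,0,0,0,0,0.012],[0,0,0,0,0,0,0.012]]'
python3 - <<'E'
from m import *
T=tool();np.save('T6.npy',T);im=eyes.capture('wrist')[:,:,::-1].copy();cv2.imwrite('pics/w6.png',im)
h=masks(im);o=((h[...,0]<16)&(h[...,1]>120)&(h[...,2]>40)).astype(np.uint8)*255
n,lab,st,ce=cv2.connectedComponentsWithStats(o)
for i in range(1,n):
    if st[i,4]>150:
        pts=np.argwhere(lab==i)[:,::-1];P=plane('wrist',pts,28,T)[:,:2].astype(np.float32);r=cv2.minAreaRect(P)
        print(st[i].tolist(),ce[i].round(),np.round(r[0],1),np.round(r[1],1),round(r[2],1),P[P[:,0].argmax()].round(1))
print(T[:3,3].round(1))
E
```

```text
time_s: 20.95
eef_pos: [528.9, 90.7, 138.3]
ee_rot: [-0.004, 0.844, 0.536, -0.004]
force: [0.3, -0.6, -1.5]
grip_width: 0.227
grip_force: 39.4
[228, 103, 138, 40, 1333] [295. 122.] [547.8 176.9] [ 7.7 91.1] 76.9 [592.4 167.8]
[528.9  90.7 138.3]
```

Both views agree on the left strip to 0.3 mm across. Going over the slot and turning.

```bash
python3 -m jog '[[0.012,-0.002,0,0,0,0,0.012],[0.024,-0.004,0,0,0,0,0.012],[0.026,-0.005,0,0,0,0,0.012],[0.018,-0.003,0,0,0,0,0.012],[0.007,-0.001,0,0,0,0.13,0.012]]' >/dev/null && python3 -m jog '[[0,0,0,0,0,0.137,0.012],[0,0,0,0,0,0.137,0.012],[0,0,0,0,0,0.137,0.012],[0,0,0,0,0,0.137,0.012],[0,0,0,0,0,0.137,0.012]]' >/dev/null && python3 -m jog '[[0,0,0,0,0,0.137,0.012],[0,0,0,0,0,0.137,0.012],[0,0,0,0,0,0.137,0.012],[0,0,0,0,0,0.137,0.012],[0,0,0,0,0,0,0.012]]' >/dev/null && python3 -m jog '[[0,0,0,0,0,0,0.012],[0,0,0,0,0,0,0.012]]'
python3 - <<'E'
from h import *
print(toolmove([552.8,175.7,60],np.radians(-103.2)))
E
```

```text
time_s: 22.7
eef_pos: [552.4, 176.4, 138.8]
ee_rot: [-0.001, 0.994, -0.114, -0.005]
force: [-1.1, -0.9, -0.1]
grip_width: 0.221
grip_force: 39.4
(array([ 1.3,  0.6, 78.8]), array([-0.   ,  0.01 ,  0.002]))
```

```bash
python3 -m jog '[[0.001,0.0005,0.01,0,0.01,0.002,0.012],[0,0,0.025,0,0,0,0.012],[0,0,0.025,0,0,0,0.012],[0,0,0.018,0,0,0,0.012],[0,0,0,0,0,0,0.012]]' >/dev/null && python3 -m jog '[[0,0,0,0,0,0,0.012],[0,0,0,0,0,0,0.012]]'
python3 - <<'E'
from m import *
print(toolmove([552.8,175.7,60],np.radians(-103.2)))
T=tool();im=eyes.capture('wrist')[:,:,::-1].copy();cv2.imwrite('pics/w7.png',im)
h=masks(im);lo=(h[...,1]<60)&(h[...,2]>70);lo[:200]=lo[:200]
for y in(205,210,214,218,230,300):
    w=np.where(lo[y,270:380])[0]+270;print(y,w.min() if len(w) else None,w.max() if len(w) else None)
o=((h[...,0]<16)&(h[...,1]>150)&(h[...,2]>40));ys,xs=np.where(o[150:300,300:345]);print('strip px',len(xs),(xs.min()+300,xs.max()+300,ys.min()+150,ys.max()+150) if len(xs) else '')
E
```

```text
time_s: 23.4
eef_pos: [553.8, 175.7, 62.2]
ee_rot: [-0.0, 0.993, -0.116, 0.001]
force: [-0.5, -0.3, -1.4]
grip_width: 0.221
grip_force: 39.4
(array([-1. ,  0.2,  2.2]), array([-0.001, -0.002, -0.001]))
205 None None
210 295 350
214 293 352
218 293 352
230 293 379
300 295 350
strip px 0
```

```bash
python3 -m jog '[[-0.001,0,0.01,0,0,0,0.012],[0,0,0.012,0,0,0,0.012],[0,0,0.011,0,0,0,0.012],[0,0,0,0,0,0,0.012],[0,0,0,0,0,0,0.012]]' && python3 -m jog '[[0,0,0.002,0,0,0,0.012],[0,0,0.002,0,0,0,0.012],[0,0,0,0,0,0,0.012]]'
```

```text
time_s: 23.95
eef_pos: [552.0, 175.8, 27.5]
ee_rot: [-0.0, 0.993, -0.116, -0.0]
force: [-0.7, -0.3, 0.1]
grip_width: 0.227
grip_force: 39.5
time_s: 24.25
eef_pos: [552.3, 175.9, 25.2]
ee_rot: [-0.0, 0.993, -0.116, 0.0]
force: [-4.4, -1.0, 9.7]
grip_width: 0.226
grip_force: 40.8
```

```bash
python3 -m jog '[[0,0,0,0,0,0,0.045],[0,0,0,0,0,0,0.045],[0,0,0,0,0,0,0.045],[0,0,-0.01,0,0,0,0.045],[0,0,-0.03,0,0,0,0.045]]' && python3 -m jog '[[0,0,-0.045,0,0,0,0.045],[0,0,-0.045,0,0,0,0.045],[0,0,-0.045,0,0,0,0.045],[0,0.02,-0.045,0,0,0,0.045],[0,0.04,-0.03,0,0,0,0.045]]' >/dev/null && python3 -m jog '[[0,0.05,0,0,0,0,0.045],[0,0.05,0,0,0,0,0.045],[0,0.05,0,0,0,0,0.045],[0,0.02,0,0,0,0,0.045],[0,0,0,0,0,0,0.045]]' >/dev/null && python3 -m jog '[[0,0,0,0,0,0,0.045],[0,0,0,0,0,0,0.045]]'
python3 - <<'E'
from h import *
T=tool();np.save('T8.npy',T);im=eyes.capture('wrist')[:,:,::-1].copy();cv2.imwrite('pics/w8.png',im)
sc=eyes.capture('scene')[:,:,::-1]; sd=eyes.capture('side')[:,:,::-1]
a=cv2.resize(im[60:340],(640,280));b=cv2.resize(sc[290:385,255:425],(400,224));c=cv2.resize(sc[160:215,180:305],(400,176))
d=cv2.resize(sd[190:330,280:415],(309,320))
top=np.zeros((280,800,3),np.uint8);top[:,:640]=a
bot=np.zeros((320,800,3),np.uint8);bot[:224,:400]=b;bot[:,400:709]=d
cv2.imwrite('pics/fin.png',cv2.convertScaleAbs(np.vstack([top,bot]),alpha=1.4))
E
```

```text
time_s: 24.75
eef_pos: [550.7, 175.6, 62.7]
ee_rot: [0.0, 0.993, -0.116, -0.002]
force: [-0.0, 0.4, -0.2]
grip_width: 0.528
grip_force: 0.0
time_s: 25.95
eef_pos: [499.3, -47.1, 274.1]
ee_rot: [-0.0, 0.993, -0.115, 0.0]
force: [0.1, -0.4, 0.1]
grip_width: 0.531
grip_force: 0.0
```

View pics/fin.png

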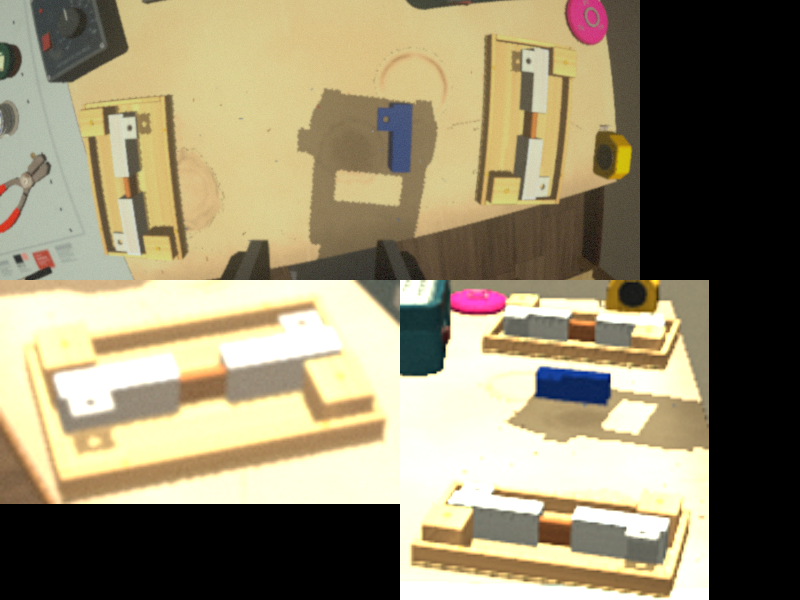

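The final views show both trays full. The left tray is at (130,180) and the right tray at (530,120). Every shoe is down over its strip with its closed end outwards, the ears clear the blocks, and the stored shoe hasn't moved. The gripper is clear, so I'm handing in.

```bash
python3 -c "
from rig import finish_job;print(finish_job())"
```

```text
the job is handed in; nothing more can be done
None
```

I handed the job in at about 26 s: the left-hand shoe is in the left tray beside the stored one (still seated), and both right-hand shoes are in the right tray, all down on the floor with closed ends outwards; no verdict came back.

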